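# Lower the reactor head onto its vessel with the ratchet lift

## Robot

A 6-joint arm with a two-finger parallel gripper is mounted at the origin on a cart in front of the work surface, level with it; the furniture and walls round the work are solid. World frame = base frame: x ahead of the robot, y to its left, z up, the work surface at z = 0. Lengths are in m, angles in rad, forces in N, time in s.
With the tool pointing down it reaches from about 0.425 to 0.95 m from the base axis. Payload 14.7 kg.
Tool frame: the origin (TCP) lies at the very end of the fingers, on their centre line; the grasp point (between the pads) lies 19 mm behind it; y points along the fingers, x is the direction in which the jaws open and shut, and the axes are right-handed (so a half turn about y gives the same grasp; the last joint's range is limited). The gripper opens to 85 mm and grips with 20 to 120 N. Pads are 22 mm wide; open, the fingers measure 114 mm over their backs; the gripper's body (76 mm by 85 mm) begins 54 mm behind the grasp point. The pads swing forward as they close: fully open they stand 13 mm farther back than shut.
Start: joints at [-1.223, 0.48, 1.596, -0, 1.065, -0.047], TCP at [0.25, -0.6, 0.231] pointing down, gripper open.
Joint ranges: [-2.75, 2.75], [-0.82, 2.05], [0.23, 2.67], [-1.56, 4.7], [0.09, 2.69], [-2.92, 2.92]. Speed limits (rad/s): [1.89, 1.89, 2.39, 3.01, 3.01, 3.01].

## Interface

Orientations are given as a unit quaternion [w, x, y, z].
In Python, from station import bot, grab_frame, job, finder gives the robot as it stands.
- The arm moves only by the tool send_rows, never from a script. Its argument "motion" is a list of rows, each an object of numbers: "x", "y", "z": the shift along the tool's x, y, z in mm; "twist": the turn about the tool's y in degrees. A call has 1 to 5 rows; each row shifts and turns the commanded pose from where the row before left it, along the tool's axes as they then stand; what a row does not reach is not made up. A row lasts 1/8 s, in which the tool goes at most 62.5 mm and 10.7 degrees, less where a joint would pass 70% of its speed; a pose out of reach is approached as far as the arm can. A call is refused whole if a number of a shift passes 62.5 or a number of a turn 10.7, either way. A call with a gripper value outside its range is refused whole. "grip" is the closure in counts, from 0 (fully open) to 255 (shut), set as the call begins (left out, the last holds). The fingers move at their own pace and stop on an object; "grip_force" is the grip in N (left out, the last holds). Time passes only in rows, so rows that do not move let the fingers close. It gives the time, the measured TCP pose, the force and the opening at its end, in the units of the state.
- bot.get_obs(): the state, without advancing time (a new reading comes with each control period).
- grab_frame(name): name is "scene" or "side" or "wrist"; returns a dict with "pixels" (400x640x3 uint8, red, green, blue), "fovy" (degrees; the focal length in pixels is half the picture's height over the tangent of half this angle, whatever the lens; pixels are square), "cx", "cy" (the principal point, pixels), "rvec" (rotation vector, rad) and "tvec" (3), from world to camera coordinates, as OpenCV has them; the wrist camera has in their place "T_tool_cam" (4x4, takes a point from camera to tool coordinates, whose origin is the TCP and whose axes are the tool frame's). Camera axes: x right, y down, z forward; pixel columns grow to the right and rows downward; lengths in m; the calibration is good to about 2 mm. A picture is of the moment at which its call begins: read the wrist's pose just before it. There is no depth.
- job.finish_job(): hands the job in, once; it reports no verdict.
Trained networks look in a picture, given as the dict that the camera call returned (one of the last four; its "shot" number tells which), for a name from the list of things; names that differ only in an ending like _2 or _b are one class to them, and where a whole thing is asked for, a point or a joint stands for the part that bears it (a point fixed in the world has none). Each returns a list of dicts, best first, with "conf" (0 to 1); they miss things now and then, are a little off and sometimes report something else, mostly with a low value. They report only what shows in the picture. A call takes as long as a camera call.
- finder.cut_out(label, picture): "region" (400x640 bool, what is visible of it) and "rect" ([left, top, right, bottom] in pixels, round what is visible of it).
The state is a dict: "t": time; "joints": joint angles; "qd": joint speeds; "tau": joint torques, N m; "tcp_pos": TCP position; "tcp_rot": TCP orientation; "contact_force": force on the tool from outside, world axes, zero at the start; "moment": the same for the moment, N m; "width": finger opening in m.
Only numpy, scipy, OpenCV 4.12 (cv2) and the standard library are available. Lean on these libraries where they do the work, as an engineer would, in place of code of your own. Each camera call takes 0.05 s, during which the arm holds its last target.

## Task

The head of the bench reactor hangs above its vessel, held up by the pawl in the ratchet wheel of the crank lift. Throw the pawl lever fully over to the right, wind the crank up a little so that the loaded pawl lets go of its tooth, and then ease the head down on the crank until its weight rests on the vessel's seal; only then let go of the handle. The head must never run down or drop, and must not be forced down onto the seal; leave the things round the stand alone.

Things in the scene. Friction and masses are not known exactly. Their poses are not given: they have to be found in the camera images.
- lift_stand: reactor lift: grey base plate 137 x 290 x 18 mm fixed to the bench, with a white gear housing (92 mm wide, 165 mm high) in front of which the steel ratchet wheel, pawl and crank sit, and on its left end a white round heating jacket. Origin on the bench under the middle of the housing; its -x side is the front (wheel and crank, towards the robot), +y is left as the robot sees it, z up. It stands turned by up to about 0.36 rad
- axle (a point): point on the horizontal crank axle (which runs along the stand's x, 125 mm above the bench), level with the middle of the crank handle: the centre of the circle, radius 55 mm, in the stand's y-z plane, on which handle_mid moves
- handle_mid (a point): middle of the black crank handle, a freely revolving round grip, 22 mm diameter, 60 mm long, along the stand's x (crank arm 35 mm and wheel 55 mm behind this point). It starts at ten o'clock, 60 degrees left of upright; nothing stands above it. Lowering the head moves it clockwise as the robot sees it, over the top to between twelve and two o'clock; winding up is anticlockwise. The head's weight pulls it clockwise with about 4 to 8 N
- crank (a joint): crank angle, rad: 0 at the start, + clockwise as the robot sees it = lowering, - winding up. The head moves 20 mm per rad; the ratchet wheel (78 mm across, 12 hooked teeth) on the same axle turns with it
- pawl_lever (a joint): pawl lever, rad: 0 = pawl sprung into the wheel (start), 0.8 = fully over to its stop at the right (clockwise as the robot sees it): pawl sprung away from the wheel. Stays where it is put; takes about 3 N at the tab. While the head's weight is on the pawl, the pawl stays caught in the hooked tooth although the lever has been thrown; it springs clear as soon as the crank is wound up by about 0.1 rad (6 mm at the handle)
- lever_tab (a point): middle of the steel thumb tab at the upper end of the pawl lever, 61 mm from the lever's pin (which is parallel to the axle, 53 mm to the right of it and at its height). The tab is 24 mm wide (along the stand's x), 22 mm high and 5 mm thick, faces left and right, and starts about 10 degrees left of upright over the pin; free space of about 60 mm on its left. The wheel's top lies 20 mm below and behind it
- head_face (a point): centre of the underside of the reactor head's flange, a steel disc of 88 mm diameter and 14 mm thickness with a stirrer drive on top, hung from a cross arm on the lift's rack; it only moves straight up and down. Mass about 1.3 to 1.9 kg
- vessel_rim (a point): centre of the top face of the steel vessel's flange (88 mm diameter), right below head_face; the vessel is fixed in the jacket, its rim 31 to 42 mm below the head's start. A white seal ring (81 mm outer diameter) sits in a groove of the rim and stands 2 to 7 mm proud of it, depending on its wear; its height is not measured. The head comes to rest on this ring, which hardly gives
- reactor_head: the head with its cross arm and rack
- vessel: the steel vessel; origin at the centre of its bottom, rim 85 mm above it
- crank_handle: the revolving handle on the crank; origin on its axis in the stand's plane x = 0
- spanner: steel open-ended spanner, 154 x 32 x 5 mm, lying loose in front of the vessel
- tube_union: small steel tube fitting, 36 mm long, lying loose in front and to the right of the stand
- ferrules: small clear parts box with a lid, 55 x 78 x 23 mm, loose at the right of the stand

How it is judged:
On the way, in this order (a step that is already met when the one before it is completed fails the run):
1. the pawl lever is thrown over while the head still hangs (value of joint pawl_lever above 0.65 rad and value of joint crank below 0.15 rad), for 0.1 s.
2. the head is on its way down, held by the crank handle (value of joint crank above 0.4 rad and contact force between the fingers and crank_handle above 0.5 N and contact force between reactor_head and anything else below 0.5 N), for 0.1 s.
3. the head is set down with the handle still in hand: at least about half its weight is on the seal before the handle is let go (contact force between reactor_head and anything else above 7 N and contact force between the fingers and crank_handle above 0.5 N and linear speed of reactor_head below 0.005 m/s), for 0.1 s.
At the end, for the whole second after the job is handed in: the head lies on the seal ring of the vessel (face within 9 mm of the rim, more than 8 N of its weight borne there) and is at rest, and the pawl lever is still thrown over (more than 0.55 rad) (distance between head_face and vessel_rim below 0.009 m and contact force between reactor_head and anything else above 8 N and linear speed of reactor_head below 0.01 m/s and value of joint pawl_lever above 0.55 rad); the robot touches nothing.
It fails at once if the head ran down or dropped (faster than 0.10 m/s) (linear speed of reactor_head above 0.1 m/s).
It fails at once if the head was pressed or banged onto the seal, or pushed by the robot (more than 45 N, about three times its weight) (contact force between reactor_head and anything else above 45 N).
It fails at once if a thing beside the stand was pushed away (more than 20 mm) (distance of any of spanner, tube_union, ferrules from where it was at the start of the episode above 0.02 m).
It also fails if it takes over 64 s, if anything falls off the work surface, if the arm or the gripper's body presses on something with over 40 N, if the wrist force passes 120 N, or if a joint passes its speed limit or range.

## Working session

There is one attempt and no reset: what is moved stays moved. The work goes in short steps, Python scripts to look and compute and a tool call to move; the robot and the scene stay as the last step left them, time stands still between calls to the robot, and variables do not carry over. Pictures are saved under pics/ and viewed, and the job is handed in when it is done.

Besides the shell and the picture viewer there is one more tool, called as name([rows], argument=value, ...), one row to a line, values as JSON. send_rows: Moves the arm, as the interface text tells. Its arguments: {"type":"object","properties":{"motion":{"type":"array"},"grip":{"type":"number"},"grip_force":{"type":"number"}},"required":["motion"]}

```bash
ls; mkdir -p pics; cat > h.py <<'E'
import numpy as np, cv2
from station import bot, grab_frame, job, finder
def K(f):
    fl=200/np.tan(np.radians(f['fovy'])/2); return np.array([[fl,0,f['cx']],[0,fl,f['cy']],[0,0,1.]])
def RT(f): return cv2.Rodrigues(np.array(f['rvec'],float))[0],np.array(f['tvec'],float).ravel()
def ray(f,u,v):
    R,t=RT(f); d=R.T@np.linalg.inv(K(f))@[u,v,1.]; return -R.T@t,d/np.linalg.norm(d)
def proj(f,p):
    R,t=RT(f); c=K(f)@(R@np.asarray(p,float)+t); return c[:2]/c[2]
def onz(f,u,v,z):
    o,d=ray(f,u,v); return o+d*(z-o[2])/d[2]
def tri(rs):
    A=np.zeros((3,3));b=np.zeros(3)
    for o,d in rs:
        P=np.eye(3)-np.outer(d,d);A+=P;b+=P@o
    x=np.linalg.solve(A,b); return x,[np.linalg.norm((np.eye(3)-np.outer(d,d))@(x-o)) for o,d in rs]
def save(f,n): cv2.imwrite('pics/'+n+'.png',f['pixels'][:,:,::-1])
def quatR(q):
    w,x,y,z=q; from scipy.spatial.transform import Rotation as Ro
    return Ro.from_quat([x,y,z,w]).as_matrix()
E
python3 - <<'E'
from h import *
o=bot.get_obs(); print(o)
for c in ['scene','side']:
    f=grab_frame(c); save(f,c+'0'); print(c,f['fovy'],f['cx'],f['cy'],f['rvec'],f['tvec'],f['shot'],-RT(f)[0].T@RT(f)[1])
    for l in ['lift_stand','crank_handle','handle_mid','pawl_lever','lever_tab','reactor_head','vessel','spanner','tube_union','ferrules']:
        r=finder.cut_out(l,f)
        for q in r[:2]:
            m=q['region'];ys,xs=np.nonzero(m); print(l,round(q['conf'],2),q['rect'],xs.mean().round(1),ys.mean().round(1),m.sum())
E
```

```text
pics
{'t': 0.0, 'joints': array([-1.22260959e+00,  4.80823751e-01,  1.59684824e+00, -1.11329762e-05,
        1.06509710e+00, -4.66162523e-02]), 'qd': array([-0.00101677, -0.0003665 ,  0.00074291, -0.00015587,  0.00185922,
        0.00028111]), 'tau': array([ 4.38805859e-03, -9.50610065e+01, -4.30193281e+01,  1.82112890e-04,
        1.18788096e-02,  3.32117531e-05]), 'tcp_pos': array([ 0.24987797, -0.59962132,  0.23068719]), 'tcp_rot': array([ 0.58859551, -0.58810787,  0.39256412, -0.39189013]), 'contact_force': array([ 0.05419232, -0.07925197, -0.14975325]), 'moment': array([-0.00150779, -0.00042192,  0.04082638]), 'width': 0.08525245439685042}
scene 48.321807693167194 326.4013803028675 199.9231207735618 [ 0.98766602 -2.10023273  1.35126081] [0.30547143 0.31647742 0.52381043] 1 [-0.06587481  0.45755967  0.50413072]
lift_stand 0.59 [203.4, 135.6, 351.6, 323.2] 282.8 234.2 13716
crank_handle 0.93 [318.4, 205.9, 350.3, 225.8] 332.8 216.6 436
handle_mid 0.6 [317.4, 208.2, 348.8, 227.5] 332.7 216.7 403
lever_tab 0.71 [331.7, 172.8, 349.5, 207.1] 340.7 189.7 337
reactor_head 0.96 [222.0, 1
[... 472 characters left out ...]
12.4, 364.8, 252.6] 321.3 188.9 6619
crank_handle 0.58 [267.1, 167.3, 295.7, 180.4] 281.1 174.8 238
handle_mid 0.53 [270.0, 168.8, 295.9, 183.7] 280.0 174.8 181
pawl_lever 0.77 [308.9, 173.3, 325.3, 204.2] 315.8 186.8 228
pawl_lever 0.26 [296.0, 156.7, 325.5, 178.5] 307.1 165.3 230
lever_tab 0.75 [308.7, 172.2, 324.3, 204.2] 316.3 188.0 270
reactor_head 0.9 [297.1, 113.1, 355.3, 175.1] 323.6 143.2 1565
vessel 0.52 [296.4, 158.2, 323.4, 180.7] 307.1 165.5 272
spanner 0.49 [254.6, 192.7, 276.2, 225.9] 266.4 209.6 212
tube_union 0.53 [313.2, 256.7, 316.0, 268.4] 314.4 262.4 66
tube_union 0.48 [298.7, 160.7, 321.3, 178.2] 307.0 165.5 159
ferrules 0.93 [341.7, 240.1, 376.4, 272.6] 357.7 257.1 714
```

```bash
python3 - <<'E'
import cv2
a=cv2.imread('pics/scene0.png');b=cv2.imread('pics/side0.png')
cv2.imwrite('pics/scene0z.png',cv2.resize(a[120:350,190:400],None,fx=2.6,fy=2.6,interpolation=cv2.INTER_CUBIC))
cv2.imwrite('pics/side0z.png',cv2.resize(b[100:280,240:400],None,fx=3.3,fy=3.3,interpolation=cv2.INTER_CUBIC))
E
```

```text
(no output)
```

View pics/scene0z.png

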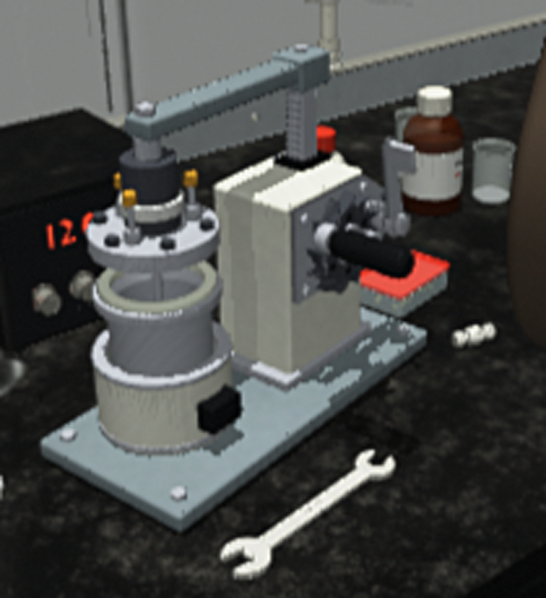

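View pics/side0z.png

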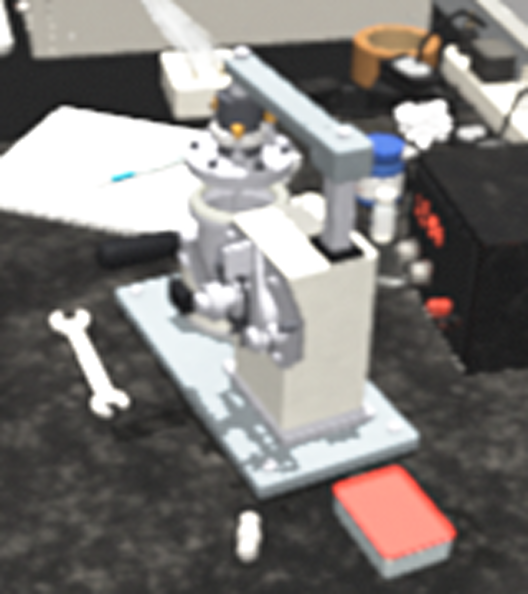

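```bash
python3 - <<'E'
from h import *
S=grab_frame('scene');D=grab_frame('side')
s=lambda x,y:(190+x/2.6,120+y/2.6); d=lambda x,y:(240+x/3.3,100+y/3.3)
for n,u in [('FL',s(180,519)),('FR',s(426,333)),('BL',s(42,447))]: print('scene',n,onz(S,*u,.018))
for n,u in [('FL',d(116,291)),('FR',d(260,488)),('BR',d(418,435))]: print('side',n,onz(D,*u,.018))
for n,a,b in [('hend',s(398,262),d(105,254)),('harm',s(338,241),d(176,243)),('tabtop',s(400,142),d(236,240)),('tabmid',s(399,160),d(236,262)),('pin',s(396,225),d(262,340))]:
    print(n,*tri([ray(S,*a),ray(D,*b)]))
E
```

```text
scene FL [0.45163936 0.16498814 0.018     ]
scene FR [ 0.52027806 -0.11216085  0.018     ]
scene BL [0.57639092 0.19827972 0.018     ]
side FL [0.45448507 0.15818143 0.018     ]
side FR [ 0.5231225  -0.12003743  0.018     ]
side BR [ 0.65404599 -0.08491441  0.018     ]
hend [ 0.43326935 -0.00062368  0.15347988] [np.float64(0.0010420191399608814), np.float64(0.001042019139960876)]
harm [0.48587519 0.00785731 0.15169331] [np.float64(0.0005469712331910984), np.float64(0.0005469712331910858)]
tabtop [ 0.51339681 -0.07195039  0.19683401] [np.float64(5.448422153722869e-05), np.float64(5.448422153725454e-05)]
tabmid [ 0.5140384  -0.07299344  0.1813246 ] [np.float64(0.0010716364115179128), np.float64(0.0010716364115180307)]
pin [ 0.52968897 -0.08408224  0.12107899] [np.float64(0.000843043678032352), np.float64(0.0008430436780323622)]
```

```bash
cat >> h.py <<'E'
yaw=0.247
sx=np.array([np.cos(yaw),np.sin(yaw),0]);sy=np.array([-np.sin(yaw),np.cos(yaw),0])
HM=np.array([0.4596,0.0036,0.1525]); AX=HM-0.0476*sy; AX[2]=.125   # axle at handle mid
def stand(p): p=np.asarray(p)-AX; return np.array([p@sx,p@sy,p[2]+.125])*1000
def st():
    o=bot.get_obs(); R=quatR(o['tcp_rot']); return o,R
def to(y,x,z):
    "target in stand frame mm (rel axle point) -> shift in tool mm"
    o,R=st(); T=AX+sx*x/1e3+sy*y/1e3; T[2]=z/1e3
    return (R.T@(T-o['tcp_pos'])*1e3).round(1), T
def rep():
    o,R=st(); print('t',round(o['t'],2),'standTCP(x,y,z)',stand(o['tcp_pos']).round(1),'F stand',np.round([o['contact_force']@sx,o['contact_force']@sy,o['contact_force'][2]],1),'w',round(o['width']*1e3,1),'yawerr deg',np.degrees(np.arctan2(R[:,0]@sx,R[:,0]@sy)).round(1),'tooly',R[:,1].round(3))
E
python3 - <<'E'
from h import *
o,R=st(); print(R.round(3)); rep(); print(to(-12,24,300))
S=grab_frame('scene');D=grab_frame('side')
s=lambda x,y:(190+x/2.6,120+y/2.6); d=lambda x,y:(240+x/3.3,100+y/3.3)
for n,a,b in [('armtop',s(300,48),d(345,131)),('armtopL',s(146,107),d(240,54)),('rackbase',s(302,158),d(338,250)),('hend',s(398,262),d(105,254)),('tabtop',s(400,142),d(236,240)),('pin',s(396,225),d(262,340))]:
    p=tri([ray(S,*a),ray(D,*b)])[0]; print(n,p.round(4),stand(p).round(1))
E
```

```text
[[ 0.385 -0.     0.923]
 [-0.923 -0.     0.385]
 [ 0.    -1.    -0.   ]]
t 1.2 standTCP(x,y,z) [-350.8 -486.4  231.3] F stand [-0.3  0.7 -0.4] w 85.3 yawerr deg 171.5 tooly [-0. -0. -1.]
(array([-414.1,  -68.7,  440.6]), array([ 0.49744357, -0.04832325,  0.3       ]))
armtop [ 0.5932 -0.0421  0.2549] [118.3 -29.4 254.9]
armtopL [0.5539 0.1104 0.2526] [117.6 128.1 252.6]
rackbase [ 0.5939 -0.0444  0.165 ] [118.5 -31.8 165. ]
hend [ 0.4333 -0.0006  0.1535] [-26.6  49.9 153.5]
tabtop [ 0.5134 -0.072   0.1968] [ 33.7 -38.8 196.8]
pin [ 0.5297 -0.0841  0.1211] [ 46.5 -54.6 121.1]
```

send_rows([
  {"x":-38,"y":-20,"z":40,"twist":8.5},
  {"x":-38,"y":-20,"z":40},
  {"x":-38,"y":-20,"z":40},
  {"x":-38,"y":-20,"z":40},
  {"x":-38,"y":-10,"z":40},
], grip=255, grip_force=40)

```text
schema error: expected keys x, y, z, twist
```

```bash
python3 - <<'E'
from h import *
rep(); print(to(-10,10,320))
E
```

```text
t 1.3 standTCP(x,y,z) [-350.8 -486.4  231.3] F stand [-0.2  0.8 -0.6] w 85.1 yawerr deg 171.5 tooly [ 0.  0. -1.]
(array([-418.1,  -88.7,  427. ]), array([ 0.48337948, -0.04980689,  0.32      ]))
```

send_rows([
  {"x":-38,"y":-20,"z":40,"twist":8.5},
  {"x":-38,"y":-20,"z":40,"twist":0},
  {"x":-38,"y":-20,"z":40,"twist":0},
  {"x":-38,"y":-20,"z":40,"twist":0},
  {"x":-38,"y":-10,"z":40,"twist":0},
], grip=255, grip_force=40)

```text
t: 1.92
tcp_pos: [0.3914, -0.3618, 0.3226]
tcp_rot: [-0.558, 0.558, -0.434, 0.435]
contact_force: [-0.2, -0.8, -0.6]
width: -0.0004
```

```bash
python3 - <<'E'
from h import *
rep(); print(to(-10,0,320))
E
```

```text
t 1.93 standTCP(x,y,z) [-155.5 -290.1  322.6] F stand [-0.4 -0.8 -0.6] w -0.4 yawerr deg -180.0 tooly [ 0.001 -0.001 -1.   ]
(array([-280.2,    2.3,  155.2]), array([ 0.47368298, -0.05225186,  0.32      ]))
```

send_rows([
  {"x":-53,"y":0,"z":28,"twist":0},
  {"x":-53,"y":0,"z":28,"twist":0},
  {"x":-53,"y":0,"z":28,"twist":0},
  {"x":-53,"y":0,"z":28,"twist":0},
  {"x":-53,"y":0,"z":28,"twist":0},
])

```text
t: 2.55
tcp_pos: [0.4617, -0.0701, 0.3216]
tcp_rot: [0.558, -0.557, 0.435, -0.435]
contact_force: [0.6, -0.2, 0.2]
width: 0.0001
```

```bash
cat >> h.py <<'E'
def wrist():
    o,R=st(); f=grab_frame('wrist'); T=np.array(f['T_tool_cam']); 
    Rwc=R@T[:3,:3]; c=R@T[:3,3]+o['tcp_pos']
    f['rvec']=cv2.Rodrigues(Rwc.T)[0]; f['tvec']=-Rwc.T@c; return f
E
python3 - <<'E'
from h import *
rep(); f=wrist(); save(f,'w1'); print(f['T_tool_cam'],f['fovy'])
for l in ['crank_handle','pawl_lever','lever_tab','tube_union','ferrules','spanner']:
    for q in finder.cut_out(l,f)[:2]:
        m=q['region'];ys,xs=np.nonzero(m); print(l,round(q['conf'],2),q['rect'],xs.mean().round(1),ys.mean().round(1),m.sum())
E
```

```text
t 2.55 standTCP(x,y,z) [-16.  -24.4 321.6] F stand [ 0.5 -0.4  0.2] w 0.1 yawerr deg -180.0 tooly [ 0.001 -0.    -1.   ]
[[ 9.99999682e-01 -2.77909446e-04 -7.47512007e-04 -9.54522195e-05]
 [ 6.17309938e-04 -3.23693646e-01  9.46161742e-01 -1.41649588e-01]
 [-5.04912173e-04 -9.46161903e-01 -3.23693372e-01  8.25677832e-02]
 [ 0.00000000e+00  0.00000000e+00  0.00000000e+00  1.00000000e+00]] 62.50365202735537
crank_handle 0.61 [240.0, 136.7, 267.8, 200.1] 252.4 169.1 1456
pawl_lever 0.71 [331.0, 99.1, 365.5, 150.1] 349.7 116.5 798
lever_tab 0.83 [328.9, 99.6, 370.6, 151.5] 350.4 116.2 837
tube_union 0.55 [380.9, 127.5, 410.5, 147.1] 394.1 138.4 271
ferrules 0.69 [394.6, 37.6, 463.9, 84.8] 428.2 61.1 3115
spanner 0.65 [161.6, 145.6, 269.8, 170.7] 197.2 155.4 709
```

View pics/w1.png

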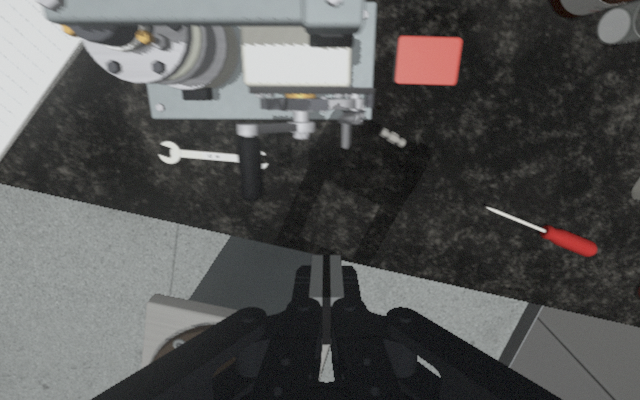

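```bash
python3 - <<'E'
import cv2
a=cv2.imread('pics/w1.png')
cv2.imwrite('pics/w1z.png',cv2.resize(a[80:215,225:400],None,fx=4.4,fy=4.4,interpolation=cv2.INTER_CUBIC))
E
```

```text
(no output)
```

View pics/w1z.png

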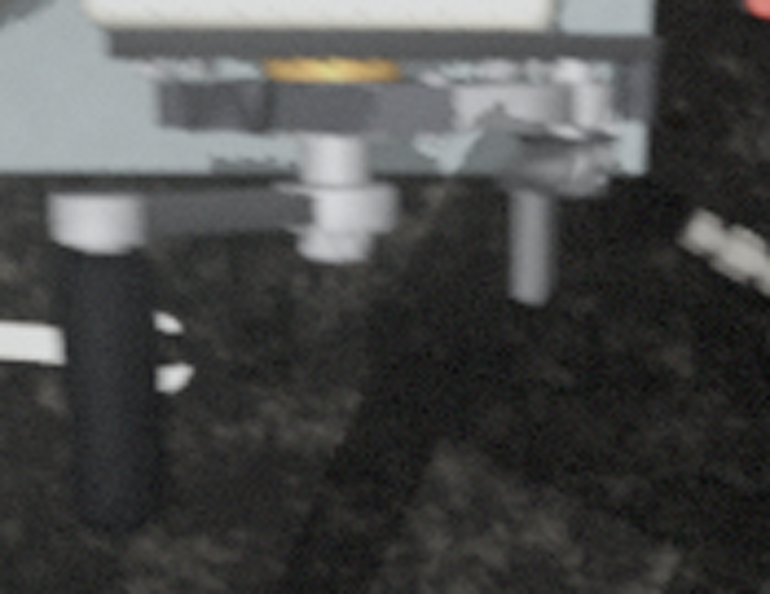

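```bash
python3 - <<'E'
from h import *
f=wrist()
for n,u,v,z in [('tabnear',345.5,148,.196),('tabfar',345.5,123,.196),('hnear',251.8,198.5,.1575),('harm',247.8,138,.1575),('hubnear',225+335/4.4,80+258/4.4,.131),('pinwheelcentre',225+335/4.4,80+160/4.4,.131)]:
    print(n,stand(onz(f,u,v,z)).round(1))
E
```

```text
tabnear [ 22.2 -42.6 196. ]
tabfar [ 41.9 -42.2 196. ]
hnear [-33.   45.6 157.5]
harm [ 25.2  44.9 157.5]
hubnear [ 21.  -2. 131.]
pinwheelcentre [ 42.5  -2.5 131. ]
```

```bash
python3 - <<'E'
from h import *
rep(); print(to(-8,28,178))
E
```

```text
t 2.95 standTCP(x,y,z) [-17.  -27.2 321.3] F stand [0.4 0.2 1.1] w 0.5 yawerr deg -179.9 tooly [ 0. -0. -1.]
(array([-19.3, 143.3,  45. ]), array([ 0.50034419, -0.04346666,  0.178     ]))
```

send_rows([
  {"x":-19,"y":15,"z":45,"twist":0},
  {"x":0,"y":45,"z":0,"twist":0},
  {"x":0,"y":45,"z":0,"twist":0},
  {"x":0,"y":30,"z":0,"twist":0},
  {"x":0,"y":8,"z":0,"twist":0},
])

```text
t: 3.58
tcp_pos: [0.4995, -0.0435, 0.1768]
tcp_rot: [-0.557, 0.558, -0.436, 0.434]
contact_force: [0.7, 1.0, 0.0]
width: -0.0001
```

```bash
python3 - <<'E'
from h import *
rep(); f=grab_frame('scene'); save(f,'s2');import cv2
cv2.imwrite('pics/s2z.png',cv2.resize(f['pixels'][100:270,230:420,::-1],None,fx=4,fy=3.5,interpolation=cv2.INTER_CUBIC))
E
```

```text
t 3.58 standTCP(x,y,z) [ 27.1  -7.8 176.8] F stand [0.9 0.8 0. ] w -0.1 yawerr deg -179.9 tooly [-0.003  0.    -1.   ]
```

View pics/s2z.png

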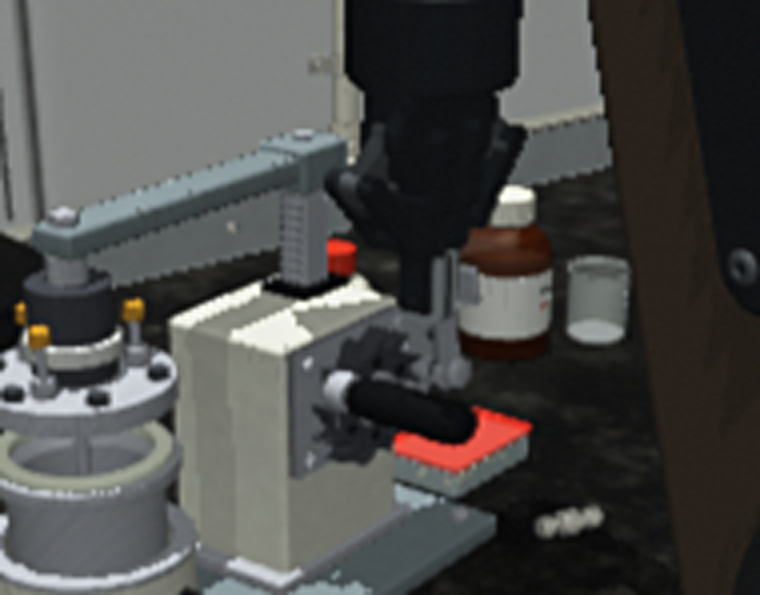

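send_rows([
  {"x":10,"y":0,"z":0,"twist":0},
  {"x":10,"y":0,"z":0,"twist":0},
  {"x":10,"y":0,"z":0,"twist":0},
  {"x":10,"y":0,"z":0,"twist":0},
  {"x":8,"y":2,"z":0,"twist":0},
])

```text
t: 4.25
tcp_pos: [0.5125, -0.0898, 0.1765]
tcp_rot: [0.558, -0.558, 0.435, -0.435]
contact_force: [-0.5, 1.4, 2.3]
width: -0.0001
```

```bash
python3 - <<'E'
from h import *
rep(); f=grab_frame('scene');g=grab_frame('side');rep()
cv2.imwrite('pics/s3z.png',cv2.resize(np.hstack([f['pixels'][130:250,280:400,::-1],g['pixels'][130:250,250:370,::-1]]),None,fx=3.3,fy=3.3,interpolation=cv2.INTER_CUBIC))
E
```

```text
t 4.25 standTCP(x,y,z) [ 28.5 -55.9 176.5] F stand [-0.1  1.5  2.3] w -0.1 yawerr deg -180.0 tooly [ 0. -0. -1.]
t 4.35 standTCP(x,y,z) [ 28.3 -56.  176.1] F stand [-0.1  0.3  0.5] w 0.2 yawerr deg -179.9 tooly [-0. -0. -1.]
```

View pics/s3z.png

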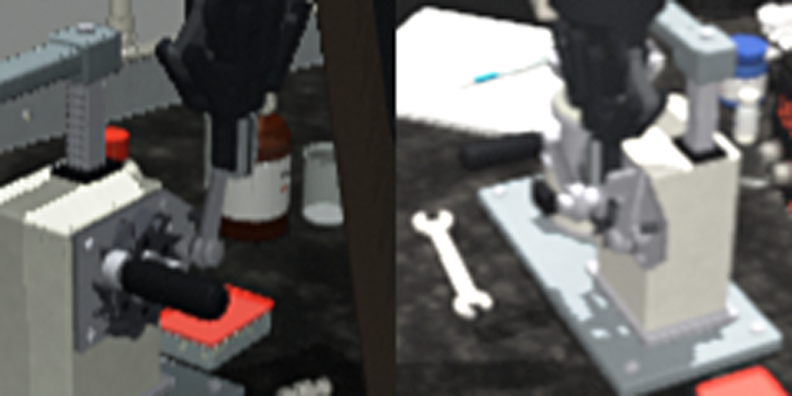

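send_rows([
  {"x":6,"y":1,"z":0,"twist":0},
  {"x":5,"y":2,"z":0,"twist":0},
  {"x":4,"y":2,"z":0,"twist":0},
  {"x":3,"y":1,"z":0,"twist":0},
])

```text
t: 4.85
tcp_pos: [0.5165, -0.1066, 0.1701]
tcp_rot: [-0.558, 0.558, -0.435, 0.435]
contact_force: [-0.9, 2.7, 0.4]
width: -0.0004
```

```bash
python3 - <<'E'
from h import *
rep(); f=grab_frame('scene');g=grab_frame('side');rep()
cv2.imwrite('pics/s4z.png',cv2.resize(np.hstack([f['pixels'][130:250,280:400,::-1],g['pixels'][130:250,250:370,::-1]]),None,fx=3.3,fy=3.3,interpolation=cv2.INTER_CUBIC))
E
```

```text
t 4.85 standTCP(x,y,z) [ 28.3 -73.2 170.1] F stand [-0.2  2.8  0.4] w -0.4 yawerr deg -180.0 tooly [-0.  0. -1.]
t 4.95 standTCP(x,y,z) [ 28.3 -73.3 170.1] F stand [ 0.1  0.2 -0.4] w 0.3 yawerr deg -180.0 tooly [-0.  0. -1.]
```

View pics/s4z.png

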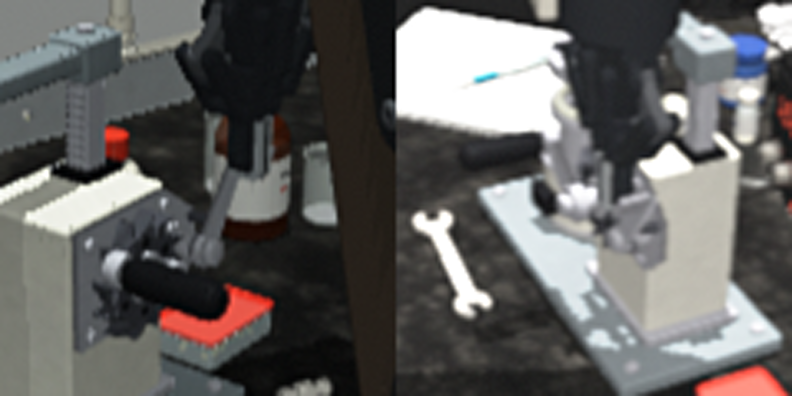

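send_rows([
  {"x":3,"y":1,"z":0,"twist":0},
  {"x":2,"y":1,"z":0,"twist":0},
  {"x":0,"y":0,"z":0,"twist":0},
])

```text
t: 5.32
tcp_pos: [0.5177, -0.1105, 0.1686]
tcp_rot: [0.558, -0.557, 0.435, -0.434]
contact_force: [-2.9, 13.4, 9.8]
width: -0.0001
```

```bash
python3 - <<'E'
from h import *
rep()
E
```

```text
t 5.33 standTCP(x,y,z) [ 28.4 -77.2 168.6] F stand [ 0.5 13.7  9.8] w -0.1 yawerr deg -179.9 tooly [-0.     0.001 -1.   ]
```

send_rows([
  {"x":-10,"y":0,"z":0,"twist":0},
  {"x":-10,"y":-10,"z":0,"twist":0},
  {"x":-20,"y":-50,"z":-10,"twist":0},
  {"x":-40,"y":0,"z":-20,"twist":0},
  {"x":-40,"y":0,"z":-6,"twist":0},
])

```text
t: 5.95
tcp_pos: [0.4528, -0.003, 0.2294]
tcp_rot: [0.558, -0.557, 0.434, -0.435]
contact_force: [-0.0, 0.5, 0.5]
width: -0.0
```

```bash
python3 - <<'E'
from h import *
rep(); print(to(47,-8,132)); f=wrist(); save(f,'w5'); 
for l in ['crank_handle','lever_tab']:
    for q in finder.cut_out(l,f)[:2]:
        m=q['region'];ys,xs=np.nonzero(m); print(l,round(q['conf'],2),q['rect'],xs.mean().round(1),ys.mean().round(1),m.sum())
E
```

```text
t 5.95 standTCP(x,y,z) [ -8.2  42.9 229.4] F stand [0.1 0.5 0.5] w -0.0 yawerr deg -179.9 tooly [ 0.002 -0.    -1.   ]
(array([-4.2, 97.4,  0.1]), array([0.4519895 , 0.00106224, 0.132     ]))
crank_handle 0.74 [304.6, 162.6, 339.4, 251.9] 320.6 208.2 2623
lever_tab 0.6 [425.6, 113.2, 571.6, 183.7] 512.1 147.9 3071
```

View pics/w5.png

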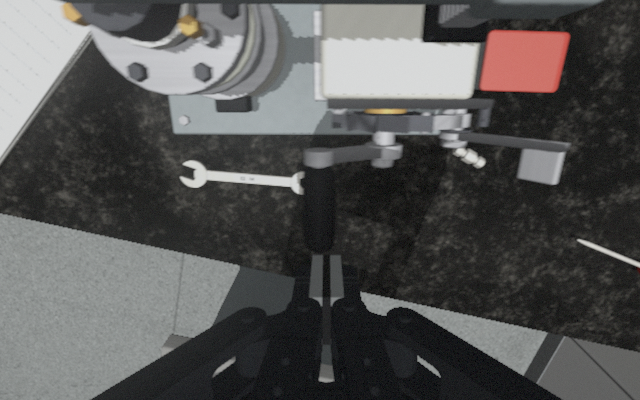

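```bash
python3 - <<'E'
from h import *
f=wrist();rep()
for n,u,v,z in [('hnear',320.5,249,.1575),('hmid',319.5,207,.1575),('harm',318.5,166,.1575)]:
    print(n,stand(onz(f,u,v,z)).round(1))
E
```

```text
t 6.15 standTCP(x,y,z) [ -7.2  42.4 229.1] F stand [-0.  -0.2  0.9] w 0.1 yawerr deg 179.9 tooly [ 0.001 -0.    -1.   ]
hnear [-32.1  47.5 157.5]
hmid [ -0.2  48.1 157.5]
harm [ 28.4  48.6 157.5]
```

send_rows([
  {"x":-5,"y":0,"z":-1,"twist":0},
  {"x":0,"y":0,"z":0,"twist":0},
  {"x":0,"y":0,"z":0,"twist":0},
  {"x":0,"y":0,"z":0,"twist":0},
], grip=0)

```text
t: 6.65
tcp_pos: [0.4516, 0.0005, 0.2282]
tcp_rot: [-0.558, 0.558, -0.435, 0.435]
contact_force: [-0.4, 0.1, -0.4]
width: 0.0722
```

send_rows([
  {"x":0,"y":30,"z":0,"twist":0},
  {"x":0,"y":30,"z":0,"twist":0},
  {"x":0,"y":25,"z":0,"twist":0},
  {"x":0,"y":12,"z":0,"twist":0},
  {"x":0,"y":0,"z":0,"twist":0},
])

```text
t: 7.28
tcp_pos: [0.4512, 0.0008, 0.131]
tcp_rot: [-0.557, 0.558, -0.435, 0.434]
contact_force: [0.5, -0.4, -0.1]
width: 0.0855
```

```bash
python3 - <<'E'
from h import *
rep(); f=grab_frame('scene');g=grab_frame('side');rep()
cv2.imwrite('pics/s6z.png',cv2.resize(np.hstack([f['pixels'][130:250,280:400,::-1],g['pixels'][130:250,250:370,::-1]]),None,fx=3.3,fy=3.3,interpolation=cv2.INTER_CUBIC))
E
```

```text
t 7.28 standTCP(x,y,z) [ -8.8  46.9 131. ] F stand [ 0.4 -0.5 -0.1] w 85.5 yawerr deg -180.0 tooly [-0.001  0.    -1.   ]
t 7.38 standTCP(x,y,z) [ -8.1  46.7 131.9] F stand [-0.1  0.2  0.2] w 85.4 yawerr deg -180.0 tooly [ 0.001 -0.    -1.   ]
```

View pics/s6z.png

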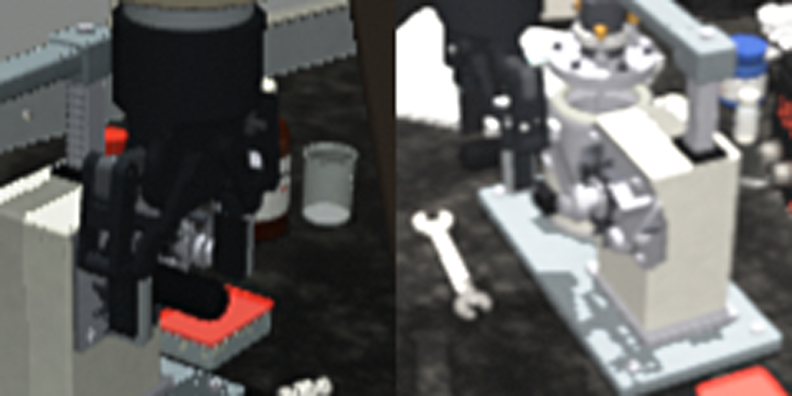

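Straddling the handle; close.

send_rows([
  {"x":0,"y":0,"z":0,"twist":0},
  {"x":0,"y":0,"z":0,"twist":0},
  {"x":0,"y":0,"z":0,"twist":0},
  {"x":0,"y":0,"z":0,"twist":0},
  {"x":0,"y":0,"z":0,"twist":0},
], grip=255, grip_force=60)

```text
t: 8.0
tcp_pos: [0.4515, 0.0009, 0.1314]
tcp_rot: [0.558, -0.558, 0.435, -0.435]
contact_force: [0.1, 4.0, 3.7]
width: 0.0203
```

```bash
python3 - <<'E'
from h import *
rep(); f=grab_frame('scene');g=grab_frame('side');rep()
cv2.imwrite('pics/s7z.png',cv2.resize(np.hstack([f['pixels'][130:250,280:400,::-1],g['pixels'][130:250,250:370,::-1]]),None,fx=3.3,fy=3.3,interpolation=cv2.INTER_CUBIC))
E
```

```text
t 8.0 standTCP(x,y,z) [ -8.5  47.  131.4] F stand [1.1 3.8 3.7] w 20.3 yawerr deg -180.0 tooly [ 0.  0. -1.]
t 8.1 standTCP(x,y,z) [ -8.5  47.  131.3] F stand [-0.6  3.8  3.7] w 20.6 yawerr deg -180.0 tooly [ 0.  0. -1.]
```

View pics/s7z.png

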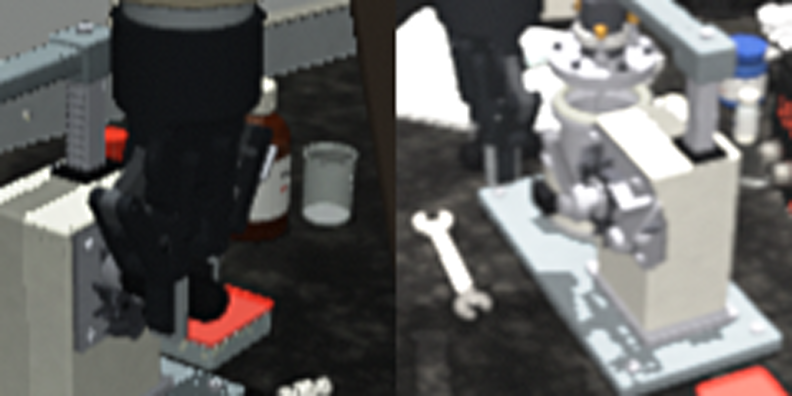

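send_rows([
  {"x":-1.2,"y":2,"z":0,"twist":0},
  {"x":-1.1,"y":2,"z":0,"twist":0},
  {"x":-0.9,"y":2,"z":0,"twist":0},
  {"x":-0.7,"y":2,"z":0,"twist":0},
  {"x":-0.6,"y":2,"z":0,"twist":0},
])

```text
t: 8.72
tcp_pos: [0.4504, 0.0053, 0.1213]
tcp_rot: [0.558, -0.558, 0.435, -0.435]
contact_force: [-1.3, 3.7, 7.2]
width: 0.0201
```

```bash
python3 - <<'E'
from h import *
rep(); f=grab_frame('scene');g=grab_frame('side');rep()
cv2.imwrite('pics/s8z.png',cv2.resize(np.hstack([f['pixels'][130:250,280:400,::-1],g['pixels'][130:250,250:370,::-1]]),None,fx=3.3,fy=3.3,interpolation=cv2.INTER_CUBIC))
E
```

```text
t 8.72 standTCP(x,y,z) [ -8.5  51.5 121.3] F stand [-0.4  4.   7.2] w 20.1 yawerr deg -180.0 tooly [ 0. -0. -1.]
t 8.82 standTCP(x,y,z) [ -8.6  51.5 121.2] F stand [-0.1  3.8  5.8] w 20.1 yawerr deg -180.0 tooly [-0.  0. -1.]
```

View pics/s8z.png

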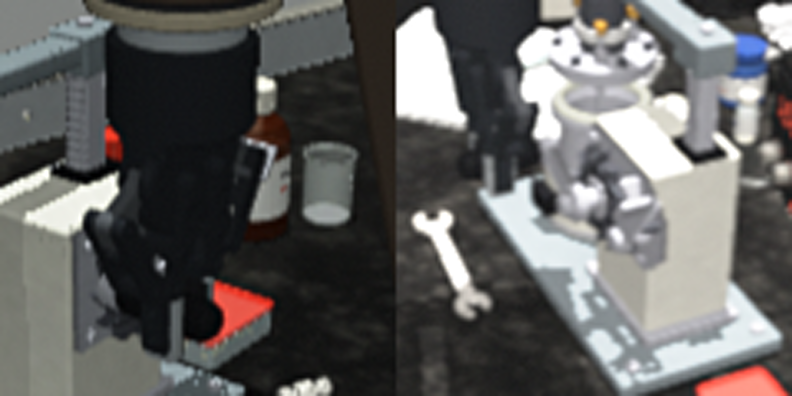

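```bash
cat >> h.py <<'E'
def plan(a0,da,n):
    "from a0 (rad, left of upright) turn clockwise by da per row; prints tool x,y rows"
    for i in range(n):
        a=a0-da*i;b=a-da
        print('crank->%.2f'%(np.radians(60)-b),'x',round(-55*(np.sin(b)-np.sin(a)),1),'y',round(-55*(np.cos(b)-np.cos(a)),1))
E
python3 - <<'E'
from h import *
plan(np.radians(60)+.2,.1,12)
E
```

```text
crank->-0.10 x 2.0 y -5.1
crank->0.00 x 2.5 y -4.9
crank->0.10 x 3.0 y -4.6
crank->0.20 x 3.4 y -4.3
crank->0.30 x 3.8 y -3.9
crank->0.40 x 4.2 y -3.5
crank->0.50 x 4.5 y -3.1
crank->0.60 x 4.8 y -2.6
crank->0.70 x 5.1 y -2.1
crank->0.80 x 5.3 y -1.6
crank->0.90 x 5.4 y -1.1
crank->1.00 x 5.5 y -0.5
```

send_rows([
  {"x":0.6,"y":-2.5,"z":0,"twist":0},
  {"x":0.8,"y":-2.6,"z":0,"twist":0},
  {"x":1.2,"y":-2.5,"z":0,"twist":0},
  {"x":1.3,"y":-2.4,"z":0,"twist":0},
  {"x":1.5,"y":-2.3,"z":0,"twist":0},
])

```text
t: 9.45
tcp_pos: [0.4518, -0.0003, 0.1338]
tcp_rot: [0.558, -0.558, 0.435, -0.435]
contact_force: [0.5, -4.1, 3.6]
width: 0.0201
```

```bash
cat >> h.py <<'E'
def cr(dy=0,zb=None):
    import time
    o,R=st(); p=stand(o['tcp_pos']); z0=121.3-55*np.cos(np.radians(71.5))
    y=p[1];z=p[2]-z0; a=np.arctan2(y,z); F=o['contact_force']; Fy=F@sy;Fz=F[2]
    # clockwise tangent: y -cos a, z +sin a
    print('crank %.3f r %.1f'%(np.radians(60)-a,np.hypot(y,z)),'Ftan(cw) %.1f Frad(out) %.1f'%(-np.cos(a)*Fy+np.sin(a)*Fz,np.sin(a)*Fy+np.cos(a)*Fz))
E
python3 - <<'E'
from h import *
rep();cr()
E
```

```text
t 9.45 standTCP(x,y,z) [ -8.5  45.8 133.8] F stand [-0.5 -4.1  3.6] w 20.1 yawerr deg -180.0 tooly [ 0. -0. -1.]
crank 0.056 r 54.7 Ftan(cw) 5.2 Frad(out) -1.4
```

send_rows([
  {"x":1.5,"y":-2.3,"z":0,"twist":0},
  {"x":3.4,"y":-4.3,"z":0,"twist":0},
  {"x":3.8,"y":-3.9,"z":0,"twist":0},
  {"x":4.2,"y":-3.5,"z":0,"twist":0},
  {"x":4.5,"y":-3.1,"z":0,"twist":0},
])

```text
t: 10.07
tcp_pos: [0.4561, -0.0173, 0.1509]
tcp_rot: [-0.558, 0.558, -0.435, 0.435]
contact_force: [1.3, -6.0, -1.8]
width: 0.0203
```

```bash
python3 - <<'E'
from h import *
rep();cr(); f=grab_frame('scene');g=grab_frame('side');rep()
cv2.imwrite('pics/s9z.png',cv2.resize(np.hstack([f['pixels'][130:280,210:390,::-1],g['pixels'][110:260,250:390,::-1]]),None,fx=2.4,fy=2.4,interpolation=cv2.INTER_CUBIC))
E
```

```text
t 10.07 standTCP(x,y,z) [ -8.5  28.2 150.9] F stand [-0.2 -6.1 -1.8] w 20.3 yawerr deg -180.0 tooly [ 0. -0. -1.]
crank 0.508 r 54.9 Ftan(cw) 4.3 Frad(out) -4.7
t 10.18 standTCP(x,y,z) [ -8.5  27.9 151. ] F stand [-0.7 -6.6 -0. ] w 20.9 yawerr deg -180.0 tooly [ 0. -0. -1.]
```

View pics/s9z.png

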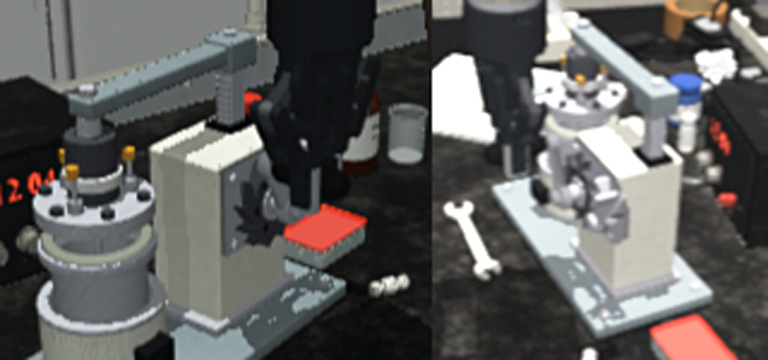

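send_rows([
  {"x":4.8,"y":-2.2,"z":0,"twist":0},
  {"x":5.1,"y":-1.8,"z":0,"twist":0},
  {"x":5.3,"y":-1.4,"z":0,"twist":0},
  {"x":5.4,"y":-1.0,"z":0,"twist":0},
  {"x":5.5,"y":-0.5,"z":0,"twist":0},
])

```text
t: 10.8
tcp_pos: [0.4623, -0.0427, 0.158]
tcp_rot: [-0.558, 0.558, -0.435, 0.435]
contact_force: [-3.3, -5.4, 9.0]
width: 0.0206
```

```bash
python3 - <<'E'
from h import *
rep();cr(); f=grab_frame('scene');rep();cr()
cv2.imwrite('pics/s10z.png',cv2.resize(f['pixels'][170:270,210:310,::-1],None,fx=5,fy=5,interpolation=cv2.INTER_CUBIC))
plan(np.radians(60)-1,.03,12)
E
```

```text
t 10.8 standTCP(x,y,z) [ -8.8   2.  158. ] F stand [-4.5 -4.5  9. ] w 20.6 yawerr deg -180.0 tooly [-0. -0. -1.]
crank 1.010 r 54.2 Ftan(cw) 4.8 Frad(out) 8.9
t 10.85 standTCP(x,y,z) [ -8.7   1.5 158.1] F stand [-5.5 -6.   8.9] w 20.6 yawerr deg -180.0 tooly [-0. -0. -1.]
crank 1.020 r 54.2 Ftan(cw) 6.3 Frad(out) 8.7
crank->1.03 x 1.6 y -0.1
crank->1.06 x 1.6 y -0.0
crank->1.09 x 1.6 y 0.0
crank->1.12 x 1.6 y 0.1
crank->1.15 x 1.6 y 0.1
crank->1.18 x 1.6 y 0.2
crank->1.21 x 1.6 y 0.2
crank->1.24 x 1.6 y 0.3
crank->1.27 x 1.6 y 0.3
crank->1.30 x 1.6 y 0.4
crank->1.33 x 1.6 y 0.4
crank->1.36 x 1.6 y 0.5
```

View pics/s10z.png

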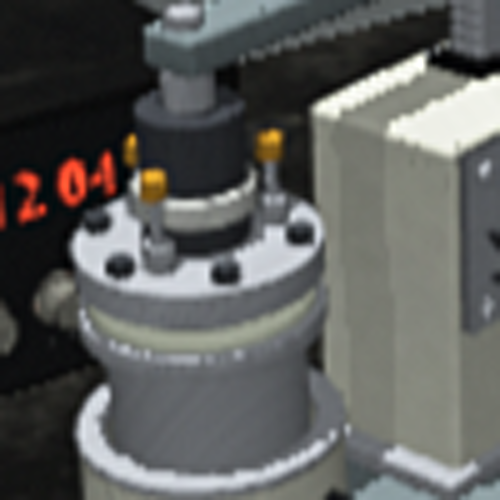

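send_rows([
  {"x":1.5,"y":-0.5,"z":0,"twist":0},
  {"x":1.5,"y":-0.5,"z":0,"twist":0},
  {"x":1.5,"y":0,"z":0,"twist":0},
  {"x":1.5,"y":0,"z":0,"twist":0},
  {"x":1.5,"y":0.1,"z":0,"twist":0},
])

```text
t: 11.48
tcp_pos: [0.4641, -0.0499, 0.1584]
tcp_rot: [-0.558, 0.558, -0.435, 0.435]
contact_force: [1.3, -4.7, -2.6]
width: 0.0203
```

```bash
python3 - <<'E'
from h import *
rep();cr(); f=grab_frame('scene');rep();cr()
cv2.imwrite('pics/s11z.png',cv2.resize(f['pixels'][170:270,210:310,::-1],None,fx=5,fy=5,interpolation=cv2.INTER_CUBIC))
E
```

```text
t 11.47 standTCP(x,y,z) [ -8.7  -5.3 158.4] F stand [ 0.1 -4.8 -2.6] w 20.3 yawerr deg -180.0 tooly [-0. -0. -1.]
crank 1.145 r 54.8 Ftan(cw) 5.1 Frad(out) -2.1
t 11.53 standTCP(x,y,z) [ -8.7  -5.5 158.4] F stand [-1.3 -5.6 -3. ] w 20.2 yawerr deg -180.0 tooly [-0. -0. -1.]
crank 1.147 r 54.9 Ftan(cw) 5.9 Frad(out) -2.4
```

View pics/s11z.png

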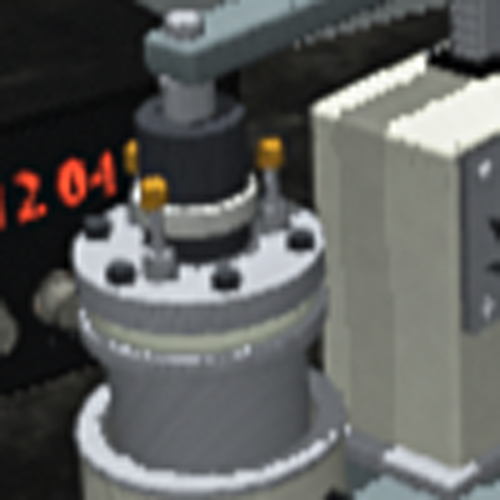

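send_rows([
  {"x":1,"y":0.1,"z":0,"twist":0},
  {"x":1,"y":0.1,"z":0,"twist":0},
  {"x":1,"y":0.1,"z":0,"twist":0},
  {"x":1,"y":0.2,"z":0,"twist":0},
  {"x":1,"y":0.2,"z":0,"twist":0},
])

```text
t: 12.15
tcp_pos: [0.4652, -0.0545, 0.1577]
tcp_rot: [-0.558, 0.558, -0.435, 0.435]
contact_force: [-1.0, -5.2, -1.9]
width: 0.02
```

```bash
python3 - <<'E'
from h import *
rep();cr(); f=grab_frame('scene');rep();cr()
cv2.imwrite('pics/s12z.png',cv2.resize(f['pixels'][170:270,210:310,::-1],None,fx=5,fy=5,interpolation=cv2.INTER_CUBIC))
E
```

```text
t 12.15 standTCP(x,y,z) [ -8.7 -10.1 157.7] F stand [-2.2 -4.8 -1.9] w 20.0 yawerr deg -180.0 tooly [-0.  0. -1.]
crank 1.232 r 54.8 Ftan(cw) 5.0 Frad(out) -1.0
t 12.2 standTCP(x,y,z) [ -8.7 -10.2 157.7] F stand [-2.2 -5.  -2.1] w 20.3 yawerr deg -180.0 tooly [-0. -0. -1.]
crank 1.234 r 54.8 Ftan(cw) 5.3 Frad(out) -1.1
```

View pics/s12z.png

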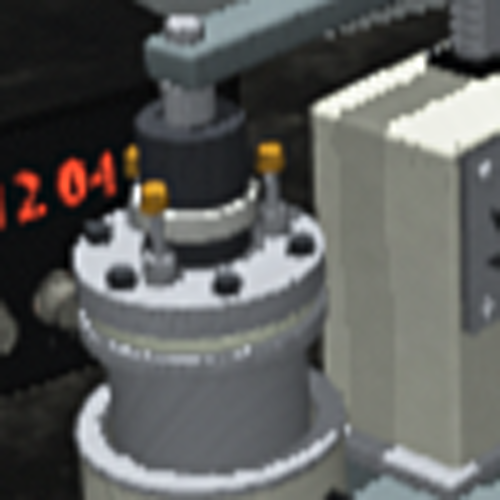

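send_rows([
  {"x":0.6,"y":0.1,"z":0,"twist":0},
  {"x":0.6,"y":0.1,"z":0,"twist":0},
  {"x":0.6,"y":0.1,"z":0,"twist":0},
  {"x":0.6,"y":0.2,"z":0,"twist":0},
  {"x":0.6,"y":0.2,"z":0,"twist":0},
])

```text
t: 12.82
tcp_pos: [0.466, -0.0574, 0.1571]
tcp_rot: [-0.558, 0.558, -0.435, 0.435]
contact_force: [-0.4, -5.3, -1.2]
width: 0.0201
```

```bash
python3 - <<'E'
from h import *
rep();cr()
E
```

```text
t 12.82 standTCP(x,y,z) [ -8.7 -13.1 157.1] F stand [-1.7 -5.1 -1.2] w 20.1 yawerr deg -180.0 tooly [-0. -0. -1.]
crank 1.288 r 54.8 Ftan(cw) 5.2 Frad(out) 0.0
```

send_rows([
  {"x":0.6,"y":0.1,"z":0,"twist":0},
  {"x":0.6,"y":0.2,"z":0,"twist":0},
  {"x":0.6,"y":0.2,"z":0,"twist":0},
  {"x":0.6,"y":0.2,"z":0,"twist":0},
])

```text
t: 13.32
tcp_pos: [0.4664, -0.0594, 0.1564]
tcp_rot: [0.558, -0.558, 0.435, -0.435]
contact_force: [-3.0, 0.8, 2.5]
width: 0.0206
```

```bash
python3 - <<'E'
from h import *
rep();cr(); f=grab_frame('scene');cr()
cv2.imwrite('pics/s13z.png',cv2.resize(f['pixels'][170:270,210:310,::-1],None,fx=5,fy=5,interpolation=cv2.INTER_CUBIC))
E
```

```text
t 13.32 standTCP(x,y,z) [ -8.8 -15.2 156.4] F stand [-2.7  1.6  2.5] w 20.6 yawerr deg -180.0 tooly [-0.  0. -1.]
crank 1.328 r 54.7 Ftan(cw) -2.2 Frad(out) 2.0
crank 1.327 r 54.7 Ftan(cw) -3.0 Frad(out) 2.7
```

View pics/s13z.png

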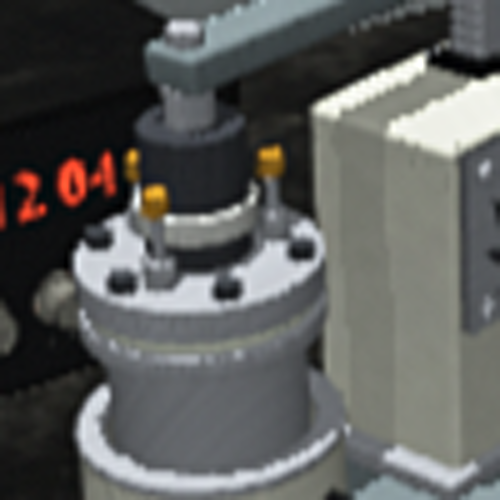

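```bash
python3 - <<'E'
from h import *
f=grab_frame('scene'); g=grab_frame('side'); cr()
cv2.imwrite('pics/s14z.png',cv2.resize(f['pixels'][205:250,220:280,::-1],None,fx=12,fy=12,interpolation=cv2.INTER_NEAREST))
cv2.imwrite('pics/d14z.png',cv2.resize(g['pixels'][100:220,260:380,::-1],None,fx=5,fy=5,interpolation=cv2.INTER_CUBIC))
# axis estimate: head centre
for z in [.1,.11,.12,.13,.14]:
    # vertical column scale near head
    c=np.array([.56,.11,z]); print(z,proj(f,c))
E
```

```text
crank 1.328 r 54.7 Ftan(cw) -1.4 Frad(out) 1.9
0.1 [250.57401693 240.20548727]
0.11 [250.21765448 235.37009201]
0.12 [249.85756867 230.4841755 ]
0.13 [249.49370085 225.54694181]
0.14 [249.12599113 220.55757819]
```

View pics/s14z.png

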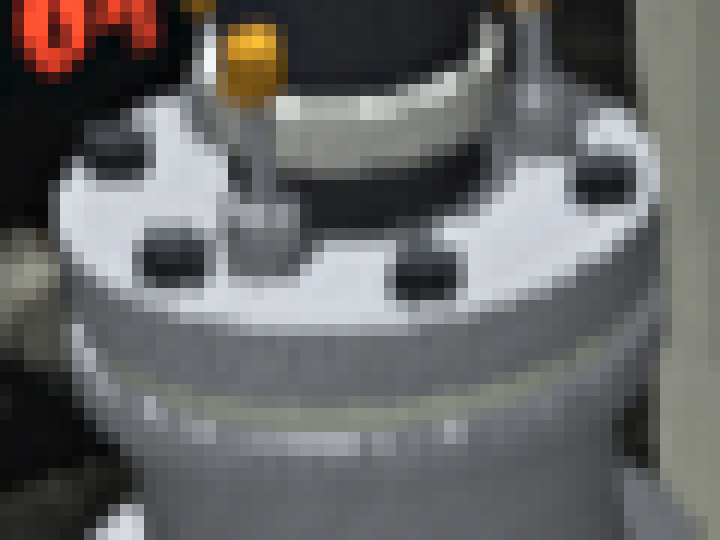

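View pics/d14z.png

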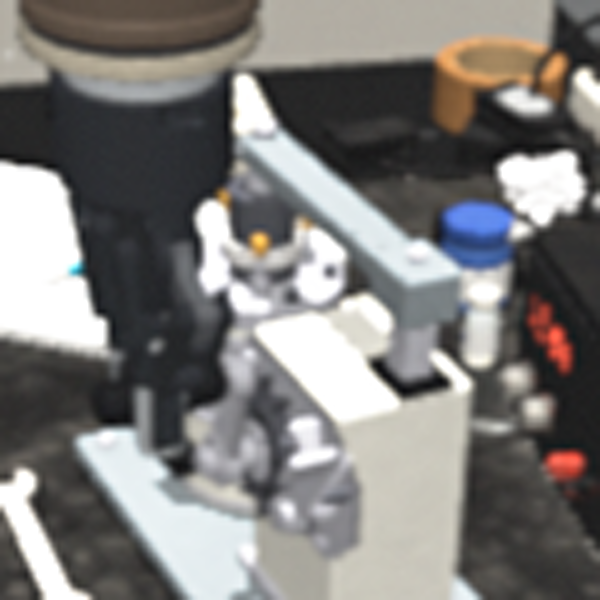

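send_rows([
  {"x":-0.2,"y":0,"z":0,"twist":0},
  {"x":0,"y":0,"z":0,"twist":0},
  {"x":0,"y":0,"z":0,"twist":0},
])

```text
t: 13.85
tcp_pos: [0.4664, -0.0594, 0.1564]
tcp_rot: [-0.558, 0.558, -0.435, 0.435]
contact_force: [-4.7, 0.1, 3.7]
width: 0.0204
```

```bash
python3 - <<'E'
from h import *
rep();cr()
E
```

```text
t 13.85 standTCP(x,y,z) [ -8.8 -15.1 156.4] F stand [-4.5  1.2  3.7] w 20.4 yawerr deg -180.0 tooly [-0.  0. -1.]
crank 1.328 r 54.7 Ftan(cw) -2.2 Frad(out) 3.2
```

send_rows([
  {"x":0,"y":0,"z":0,"twist":0},
  {"x":0,"y":0,"z":0,"twist":0},
  {"x":0,"y":0,"z":0,"twist":0},
  {"x":0,"y":0,"z":0,"twist":0},
], grip=110)

```text
t: 14.35
tcp_pos: [0.4667, -0.0594, 0.1564]
tcp_rot: [0.558, -0.558, 0.435, -0.435]
contact_force: [0.4, -0.1, -0.2]
width: 0.0485
```

```bash
python3 - <<'E'
from h import *
rep();f=grab_frame('scene')
cv2.imwrite('pics/s15z.png',cv2.resize(f['pixels'][130:280,210:390,::-1],None,fx=4,fy=4,interpolation=cv2.INTER_CUBIC))
E
```

```text
t 14.35 standTCP(x,y,z) [ -8.5 -15.3 156.4] F stand [ 0.4 -0.2 -0.2] w 48.5 yawerr deg -180.0 tooly [ 0. -0. -1.]
```

View pics/s15z.png

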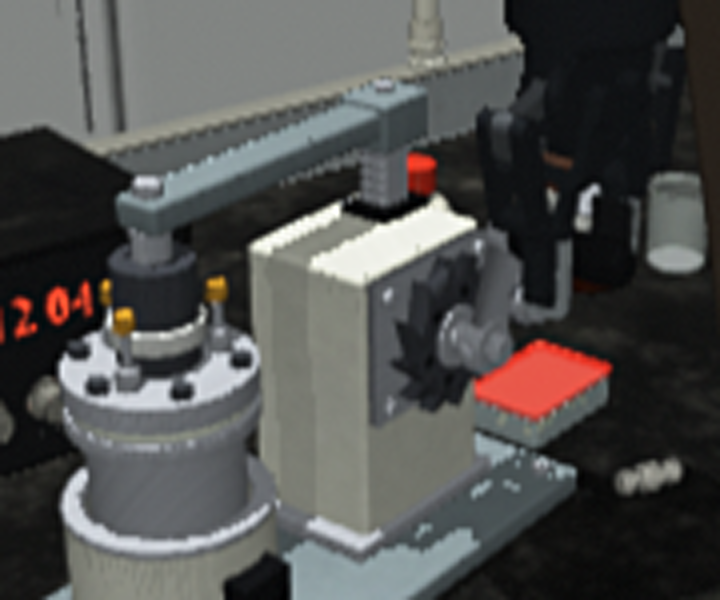

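Released, head still seated. Rise straight up.

send_rows([
  {"x":0,"y":-15,"z":0,"twist":0},
  {"x":0,"y":-25,"z":0,"twist":0},
  {"x":0,"y":-40,"z":0,"twist":0},
  {"x":0,"y":-50,"z":0,"twist":0},
  {"x":0,"y":0,"z":0,"twist":0},
])

```text
t: 15.02
tcp_pos: [0.4685, -0.0598, 0.2898]
tcp_rot: [0.559, -0.557, 0.433, -0.437]
contact_force: [1.3, -1.0, -0.6]
width: 0.0488
```

```bash
python3 - <<'E'
from h import *
rep();f=grab_frame('scene');w=wrist();save(w,'w16')
cv2.imwrite('pics/s16z.png',cv2.resize(f['pixels'][130:350,210:390,::-1],None,fx=2.7,fy=2.7,interpolation=cv2.INTER_CUBIC))
E
```

```text
t 15.03 standTCP(x,y,z) [ -6.8 -16.  289.8] F stand [ 1.  -1.3 -0.6] w 48.8 yawerr deg -180.0 tooly [ 0.006 -0.001 -1.   ]
```

View pics/s16z.png

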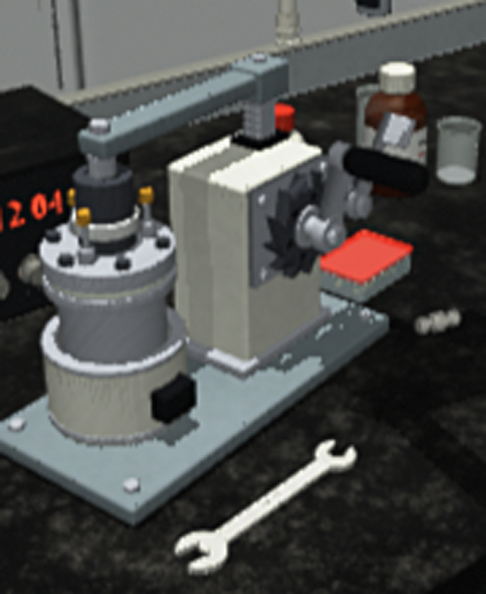

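View pics/w16.png

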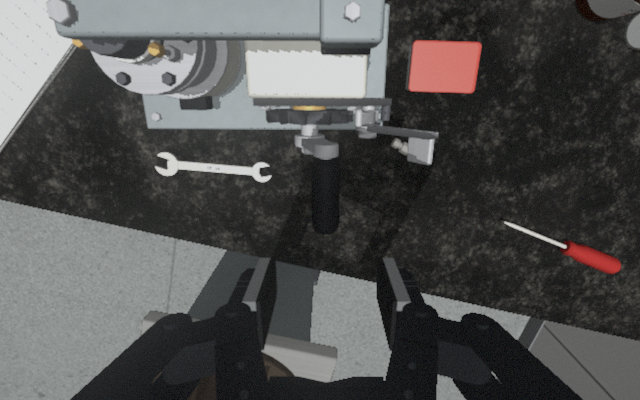

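The head sits on the seal, the lever is thrown over, the handle is free and everything round the stand is where it was. I'm handing the job in.

```bash
python3 - <<'E'
from h import *
print(job.finish_job()); rep()
E
```

```text
the job is handed in; nothing more can be done
None
the job is handed in; nothing more can be done
```

The head is down on the vessel's seal, the handle is free, and the job was handed in at about 15 s of the 64 s allowed. `finish_job` gave no verdict.

- **Lever:** I pushed the pawl lever over with the closed fingers until it hit its stop. The push force there was about 17 N, square to the tab tilted 36° right, which matches 0.8 rad.
- **Lowering:** I gripped the handle, wound it up about 0.2 rad, then lowered it along its arc. The weight pulled about 5 N on the handle all the way down, also past the starting tooth, so the pawl had let go.
- **Setting down:** At about 1.33 rad (26.5 mm of travel) the pull on the handle went from +5 N to −2 N. That puts the head's full weight on the seal, plus an estimated 6 N. I held it there, opened the fingers and rose straight up.

**Last checks:**
- The pictures show the face about 5 mm above the rim, though at this resolution that is only a rough reading. The limit is 9 mm.
- The head did not visibly move when I let go, and the lever was still over to the right.
- The spanner, fitting and parts box look unmoved; I judged this by eye only.
- The arm touched nothing, with the force reading at noise level.
- No check failed. The one oddity was the jaw reading, 20 mm on the 22 mm handle, but the grip held.

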